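# Fit the drive gear of the film winder

### The arm

A 6-joint arm with a two-finger parallel gripper is mounted at the origin on the work surface. World frame = base frame: x ahead of the robot, y to its left, z up, the work surface at z = 0. Lengths are in m, angles in rad, forces in N, time in s.
With the tool pointing down it reaches from about 0.35 to 0.85 m from the base axis. Payload 8.1 kg.
Tool frame: the origin (TCP) lies at the very end of the fingers, on their centre line; the grasp point (between the pads) lies 19 mm behind it; z points along the fingers, y is the line along which they close (so a half turn about z gives the same grasp; the last joint's range is limited). The gripper opens to 93 mm and grips with 3 to 60 N. Pads are 15 mm wide; open, the fingers measure 128 mm over their backs; the gripper's body (75 mm by 188 mm) begins 65 mm behind the grasp point.
Start: joints at [-1.209, 0.13, 1.488, -0, 1.523, -0.085], TCP at [0.259, -0.541, 0.219] pointing down, gripper open.
Joint ranges: [-2.96, 2.96], [-0.89, 2.26], [0.02, 2.5], [-1.34, 4.48], [0, 2.73], [-2.66, 2.66]. Speed limits (rad/s): [2.39, 2.39, 2.79, 3.14, 3.14, 3.14].

### API

Orientations are given as a rotation vector (axis times angle).
In Python, from plant import read_state, eyes, workorder gives the robot as it stands. The module is installed in compiled form; this text tells all that it offers.
- The arm moves only by the tool play_rows, never from a script. Its argument "targets" is one flat list of numbers, 4 for each row, row after row: the shift along the tool's x, y, z in cm, then the turn about the tool's z in degrees. In form: [dx, dy, dz, roll, dx, dy, dz, roll, ...]. A call has 1 to 8 rows; each row is the pose to reach, as a shift and turn from the pose commanded when the call began, along the tool's axes at that moment; what a row does not reach only later rows make up. A row lasts 1/12 s, in which the tool goes at most 41.7 mm and 7.16 degrees, less where a joint would pass 70% of its speed; a pose out of reach is approached as far as the arm can. A call with a gripper value outside its range is refused whole. "grip" is the finger opening in cm, from 0 to 9.3, set as the call begins (left out, the last holds). The fingers move at their own pace and stop on an object; "grip_force" is the grip in N (left out, the last holds). Time passes only in rows, so rows that repeat a pose let the fingers close. It gives the time, the measured TCP pose, the force, the opening and the grip force at its end, in the units of the state.
- read_state(): the state, without advancing time (a new reading comes with each control period).
- eyes.read_camera(name): name is "scene" or "top"; returns a dict with "image" (480x640x3 uint8, red, green, blue), "vfov" (degrees; the focal length in pixels is half the picture's height over the tangent of half this angle, whatever the lens; pixels are square), "cx", "cy" (the principal point, pixels), "k1" (the pictures are not rectified: a ray, as slopes to the right and down, at radius r is drawn at 1 + k1 r^2 times it, then the intrinsics apply), "cam_to_world" (4x4, takes a point from camera to world coordinates). Camera axes: x right, y up, looking along -z (the intrinsics and any distortion apply to the point x, -y, -z); pixel columns grow to the right and rows downward; lengths in m; the calibration is good to about 2 mm. A picture is of the moment at which its call begins. There is no depth.
- workorder.close_job(): hands the job in; it is judged then, once.
The state is a dict: "t": time; "q": joint angles; "dq": joint speeds; "joint_torque": joint torques, N m; "tool_pos": TCP position; "orientation": TCP orientation; "force": force on the tool from outside, world axes, zero at the start; "wrist_torque": the same for the moment, N m; "opening": finger opening in m; "gripper_force": force on a finger pad.
Only numpy, scipy, OpenCV 4.12 (cv2) and the standard library are available. Lean on these libraries where they do the work, as an engineer would, in place of code of your own. Each camera call takes 0.05 s, during which the arm holds its last target. There are 200 camera calls.

### The job

Get the grey film winder on the packing bench ready: first press its yellow battery pack fully down until it is flush with its black frame. Then take the gear with the orange grip out of its black storage block, turn it until its cross-shaped stem meshes with the cross slot of the winder's drive coupling, and push it fully home against the spring inside. Finish while still gripping the gear and pressing it home (it springs up if let go), and leave the other things on the bench undisturbed.

Things in the scene. Friction and masses are not known exactly. Their poses are not given: they have to be found in the camera images.
- machine: Film winder drive unit, fixed: grey box 200 (x) by 300 (y) by 90 high. Origin at the centre of its underside, z up. On its top, at local (0, -80) mm, the yellow battery pack; at local (0, +75) mm, the round drive coupling, ringed by a blue collar of 108 mm outer diameter and 4 mm high. Its yaw is within 12 degrees of straight.
- battery_top (a point): Centre of the top of the yellow battery pack (70 by 108 mm, axes as the winder's). It starts 8 to 12 mm above its seated height, slides straight down with about 8 N of friction, stays where left and stops hard when seated, top flush with its black frame, 92 mm above the bench. Press near its centre with 10 to 20 N.
- battery (a joint): How far the battery pack has been pushed down, m: starts at 0 to 0.004, fully seated 0.012.
- coupling_mouth (a point): Centre of the mouth of the drive coupling, level with its flat top, 94 mm above the bench; z up. A metal disc 74 mm across, standing at any angle and very stiff to turn (0.6 N m), with a cross-shaped hole: two slots crossing at the centre, along this point's x and y, each 36 mm long, 11 mm wide, 46 mm deep.
- gear_grip (a point): Centre of the loose gear's orange grip, the place to grasp; z up, the gear stands upright. The grip is a block 40 mm along this x, 24 mm along this y, 44 mm high (22 mm up and down from here): grasp it across its 24 mm. Under it is a white toothed disc 65 mm across, 8 mm thick (22 to 30 mm below this point). About 0.16 kg.
- gear_seat (a point): On the gear's axis at the underside of the white disc, 30 mm below the grip's centre, same axes; at the coupling's mouth when home. Below it the steel stem, 36 mm long: two crossing bars along x and y, 32 mm long, 7 mm thick, lower edges rounded. It meshes at any quarter turn, with 2 mm play to each side, about 0.12 rad.
- ejector_top (a point): Top of the brass spring pin in the middle of the coupling, 14 mm below the mouth. The stem pushes it down; it pushes back with about 4 N at first and 8.5 N with the gear home, more than the gear weighs.
- holder: Black storage block, fixed, 70 by 70 by 48 mm high, origin at the centre of its underside. The gear stands in its 40 mm round through hole, the disc resting on the block's top, some mm of play sideways, at any yaw. It may be on either side of the winder.
- driver: Bystander: screwdriver lying on the bench, about 200 mm long.
- stock_box_mid (a point): Bystander: centre of a loose black carton 75 by 75 by 55 mm, on the side of the winder away from the storage block.
- flat_box_mid (a point): Bystander: centre of a loose flat brown carton 70 by 150 by 40 mm.
- tape_roll_mid (a point): Bystander: centre of a loose roll of amber tape, 100 mm across, 48 mm high.
- spray_mid (a point): Bystander: centre of a loose blue bottle 60 mm across, 150 mm high.
- pin_cup_mid (a point): Bystander: centre of a loose steel cup 72 mm across, 70 mm high.
There are look-alikes about, which are no part of the job. Of the things that look like the part that bears gear_grip, the middle-sized one is meant.

How it is judged:
On the way, in this order (a step that is already met when the one before it is completed fails the run):
1. the battery pack is pressed flush (value of joint battery above 0.0105 m), for 0.2 s.
2. the gear is lifted clear of the storage block, in the fingers (z of gear_seat in the frame of holder above 0.085 m and contact force between the fingers and gear above 1 N), for 0.1 s.
3. the gear is meshed with the coupling and fully home (z of gear_seat in the frame of coupling_mouth below 0.002 m and horizontal distance between gear_seat and coupling_mouth below 0.004 m and angle between gear_seat's own z axis and vertical below 0.08 rad and (angle between the x axis of gear_seat and the x axis of coupling_mouth, either way round below 0.16 rad or angle between the x axis of gear_seat and the y axis of coupling_mouth, either way round below 0.16 rad)), for 0.2 s.
At the end, for the whole second after the job is handed in: The battery pack is within 1.5 mm of its stop; the gear is meshed and home (disc underside within 2 mm of the coupling's top, within 4 mm of its axis, upright within 0.08 rad), still gripped by the fingers (over 2 N), pressed onto the coupling and its ejector with over 5 N, and at rest (all of step 3 and value of joint battery above 0.0105 m and contact force between the fingers and gear above 2 N and contact force between gear and machine above 5 N and linear speed of gear below 0.02 m/s); the arm keeps its last pose, push and grip.
It fails at once if a bystander (carton, tape roll, bottle, cup or screwdriver) is moved over 30 mm (distance of any of stock_box_mid, flat_box_mid, tape_roll_mid, spray_mid, pin_cup_mid, driver from where it was at the start of the episode above 0.03 m).
It also fails if it takes over 61 s, if anything falls off the work surface, if the arm or the gripper's body presses on something with over 40 N, if the wrist force passes 120 N, or if a joint passes its speed limit or range.

## Working session

There is one attempt and no reset: what is moved stays moved. The work goes in short steps, Python scripts to look and compute and a tool call to move; the robot and the scene stay as the last step left them, time stands still between calls to the robot, and variables do not carry over. Pictures are saved under pics/ and viewed, at most 10 in all, crops included, and the job is handed in when it is done.

Besides the shell and the picture viewer there is one more tool, called as a command line: name --argument value ..., lists and objects as JSON in quotes. play_rows: Moves the arm, as the interface text tells. Its arguments: {"type":"object","properties":{"targets":{"type":"array"},"grip":{"type":"number"},"grip_force":{"type":"number"}},"required":["targets"]}

```bash
mkdir -p pics; cat > h.py <<'E'
import numpy as np, cv2
from plant import read_state, eyes, workorder
from scipy.spatial.transform import Rotation as R
def cam(n): return eyes.read_camera(n)
def K(c):
    f=240/np.tan(np.radians(c["vfov"])/2); return np.array([[f,0,c["cx"]],[0,f,c["cy"]],[0,0,1.]]),np.array([c["k1"],0,0,0,0.])
def p2w(c,uv,z):
    k,d=K(c); T=np.array(c["cam_to_world"]); uv=np.array(uv,float).reshape(-1,1,2)
    n=cv2.undistortPoints(uv,k,d).reshape(-1,2)
    r=np.c_[n[:,0],-n[:,1],-np.ones(len(n))]@T[:3,:3].T; o=T[:3,3]
    return o+r*((z-o[2])/r[:,2])[:,None]
def w2p(c,P):
    k,d=K(c); T=np.array(c["cam_to_world"]); P=(np.array(P,float).reshape(-1,3)-T[:3,3])@T[:3,:3]
    return cv2.projectPoints(P*[1,-1,-1],np.zeros(3),np.zeros(3),k,d)[0].reshape(-1,2)
def save(n,im): cv2.imwrite("pics/"+n,im[:,:,::-1])
E
python3 - <<'E'
from h import *
import pickle
o={}
for n in("top","scene"):
    c=cam(n);o[n]=c;save(n+"0.png",c["image"]);print(n,c["vfov"],c["cx"],c["cy"],c["k1"],np.round(c["cam_to_world"],3).tolist())
pickle.dump(o,open("c0.pkl","wb"))
s=read_state();print(s)
E
```

```text
top 52.43577188599018 312.9406830852368 238.45105139374382 0.04532331406962961 [[0.002, 0.993, -0.115, 0.454], [-1.0, 0.003, 0.006, 0.007], [0.006, 0.115, 0.993, 1.213], [0.0, 0.0, 0.0, 1.0]]
scene 42.35546151872054 310.507533320003 239.83430166074882 -0.15747497158071663 [[-0.211, -0.759, 0.615, 1.692], [0.977, -0.167, 0.129, 0.223], [0.005, 0.629, 0.778, 1.467], [0.0, 0.0, 0.0, 1.0]]
{'t': 0.1, 'q': array([-1.20940270e+00,  1.31065809e-01,  1.48916322e+00,  3.17458770e-05,
        1.52298141e+00, -8.54399447e-02]), 'dq': array([-3.59554378e-04,  1.76652975e-04, -2.49548439e-03, -5.58354216e-05,
        4.64915355e-04,  8.30941224e-04]), 'joint_torque': array([ 9.66940388e-04, -5.61343002e+01, -4.93093729e+01,  7.70218461e-02,
        2.92198785e-02, -4.38416646e-05]), 'tool_pos': array([ 0.25909884, -0.54061702,  0.21770812]), 'orientation': array([-3.06194555e+00, -6.95701615e-01,  3.00028498e-04]), 'force': array([ 0.78959382, -0.3634726 ,  0.12360801]), 'wrist_torque': array([-0.00288827, -0.00278596,  0.00501647]), 'gripper_force': 0.0, 'opening': 0.09307141625898037}
```

View pics/top0.png

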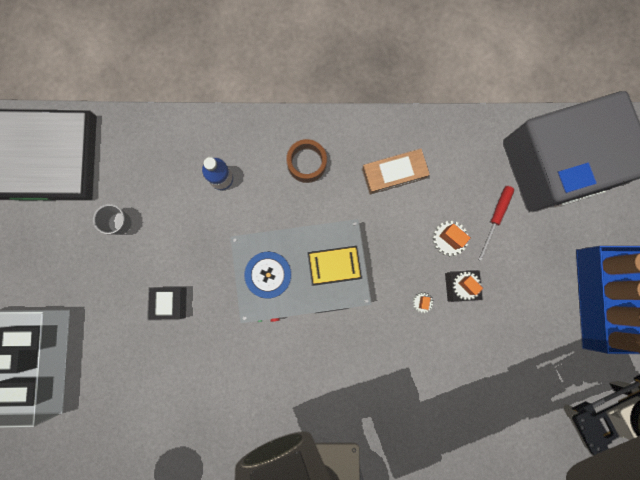

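View pics/scene0.png

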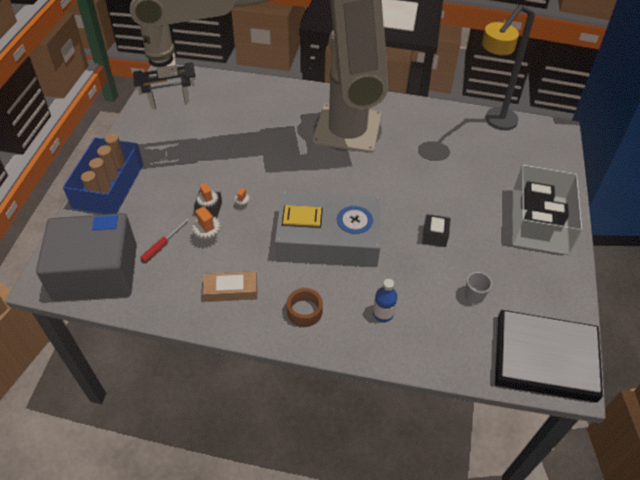

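Top view: the candidates for the gear are the large one at (451,238), the one in the black block at (466,286), and the small one at (423,302). I choose the middle-sized one in the block. The winder's coupling is at (268,275) and its battery at (334,266). The scene view shows the same things. Next I check with a close crop.

```bash
python3 - <<'E'
from h import *
import pickle
o=pickle.load(open("c0.pkl","rb"))
t=o["top"]["image"]
a=cv2.resize(t[255:315,430:500],None,fx=5.7,fy=5.7,interpolation=cv2.INTER_CUBIC)   # 399x342
b=cv2.resize(t[245:305,235:305],None,fx=5.7,fy=5.7,interpolation=cv2.INTER_CUBIC)
d=cv2.resize(t[215:325,230:375],None,fx=2.75,fy=2.2,interpolation=cv2.INTER_CUBIC)
s=o["scene"]["image"]
e=cv2.resize(s[175:220,185:220],None,fx=5.4,fy=5.4,interpolation=cv2.INTER_CUBIC)
m=np.zeros((590,800,3),np.uint8);m[:a.shape[0],:a.shape[1]]=a;m[:b.shape[0],400:400+b.shape[1]]=b;m[345:345+242,:d.shape[1]]=d;m[345:345+243,400:400+e.shape[1]]=e
save("crop0.png",m)
E
```

```text
(no output)
```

View pics/crop0.png

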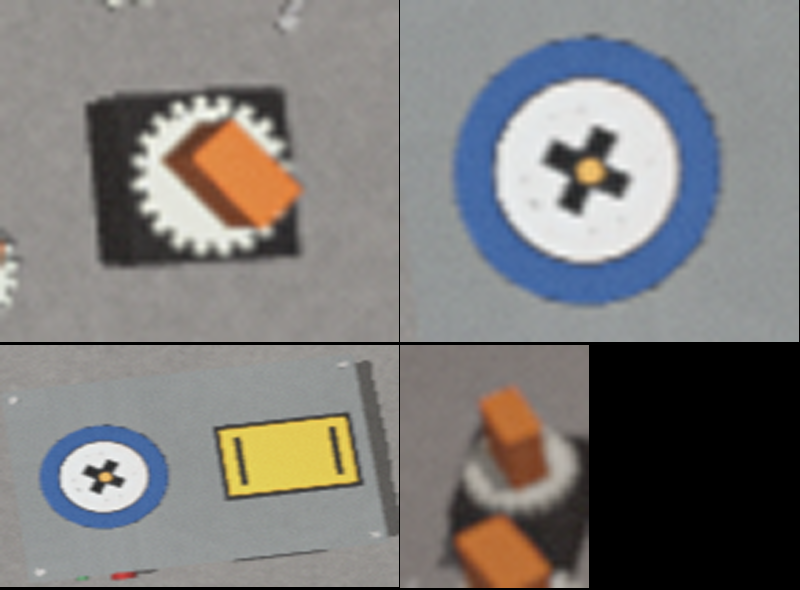

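The crop confirms the middle gear, standing in the block: its grip-top corners are at crop (233,120), (302,187), (264,228), (195,155). The coupling centre is at crop (588,171), with the cross arms about 20° off straight. Now I measure it metrically.

```bash
cat >> h.py <<'E'
def rect(c,ctr,z,half=.05,res=.0005):
    g=np.arange(-half,half,res); X,Y=np.meshgrid(g+ctr[0],g+ctr[1],indexing='ij')
    p=w2p(c,np.c_[X.ravel(),Y.ravel(),np.full(X.size,z)]).astype(np.float32).reshape(X.shape+(2,))
    return X,Y,cv2.remap(c["image"],p,None,cv2.INTER_CUBIC).astype(float)
E
python3 - <<'E'
from h import *
import pickle
o=pickle.load(open("c0.pkl","rb"))
c=o["top"]; s=o["scene"]
u=lambda p,x0=0,ox=430,oy=255:[(p[0]-x0+.5)/5.7-.5+ox,(p[1]+.5)/5.7-.5+oy]
G=p2w(c,[u(p) for p in[(233,120),(302,187),(264,228),(195,155)]],.1);print("grip",G.round(4).tolist(),G.mean(0),np.linalg.norm(G-np.roll(G,-1,0),axis=1))
for a,b in((0,1),(3,2),(0,3),(1,2)):print(np.degrees(np.arctan2(*(G[b]-G[a])[[1,0]])))
print("disc",p2w(c,[u((210,175))],.056))
for n,cc,uv in(("top",c,u((588,171),400,235,245)),("scene",s,(355,219))):
    C=p2w(cc,[uv],.094)[0]
    for z,col in((.094,"white"),(.094,"blue")):
        for it in range(3):
            X,Y,I=rect(cc,C,z,.06); r=np.hypot(X-C[0],Y-C[1])
            w=((I[...,2]-I[...,0]>50)&(r<.058)) if col=="blue" else ((I.min(2)>150)&(r<.04))
            if col=="white":
                cn,_=cv2.findContours(w.astype(np.uint8),0,2);h=cv2.convexHull(max(cn,key=cv2.contourArea))
                (b,a),d,_=cv2.fitEllipse(h)
            else:
                cn,_=cv2.findContours(w.astype(np.uint8),0,2);h=cv2.convexHull(max(cn,key=cv2.contourArea));(b,a),d,_=cv2.fitEllipse(h)
            C=np.array([X[0,0]+a*.0005,Y[0,0]+b*.0005])
        print(n,col,C.round(4),np.array(d)*.5)
    X,Y,I=rect(cc,C,.094,.02);x,y=X-C[0],Y-C[1];r=np.hypot(x,y);t=np.arctan2(y,x)
    w=np.clip(190-I.mean(2),0,None)*((r>.009)&(r<.019));print("cross deg",np.degrees(np.angle((w*np.exp(4j*t)).sum()))/4)
    # mach axes: battery yellow
    B0=p2w(cc,[(334,266) if n=="top" else (302,216)],.102)[0]
    X,Y,I=rect(cc,B0,.102,.075);w=(I[...,0]-I[...,2]>60)&(I[...,1]>110)
    ii=np.argwhere(w)[:,::-1].astype(np.float32);(b,a),d,ang=cv2.minAreaRect(ii)
    print(n,"bat",X[0,0]+a*.0005,Y[0,0]+b*.0005,np.array(d)*.5,ang)
# gear disc per camera
print("gripscene",p2w(s,[(185+104/5.4+ (0),175+(58)/5.4)],.1))
for n,cc,ctr in(("top",c,p2w(c,[u((210,175))],.056)[0]),("scene",s,p2w(c,[u((210,175))],.056)[0])):
    k,d=K(cc)
    X,Y,I=rect(cc,p2w(c,[u((248,174))],.1)[0],.1,.04)
    w=((I[...,0]-I[...,2]>130)&(I[...,0]>195)).astype(np.uint8)
    print(n,"orange max",I[...,0].max()); save(f"g_{n}.png",I.clip(0,255).astype(np.uint8))
E
python3 -c "
import cv2,numpy as np
a=cv2.imread('pics/g_top.png');b=cv2.imread('pics/g_scene.png')
cv2.imwrite('pics/gg.png',cv2.resize(np.hstack([a,b]),None,fx=2.5,fy=2.5))"
```

```text
grip [[0.4989, -0.3572, 0.1], [0.4724, -0.3834, 0.1], [0.4562, -0.3678, 0.1], [0.4849, -0.3416, 0.1]] [ 0.47808831 -0.36249632  0.1       ] [0.03721517 0.02253524 0.03882079 0.02089749]
-135.22452148608244
-137.67008823956573
131.95705265302456
136.15546972096618
disc [[ 0.4779043 -0.3612903  0.056    ]]
top white [0.5005 0.1052] [73.00315857 73.5914917 ]
top blue [0.5005 0.1053] [106.27350616 106.43659973]
cross deg -24.76726805915051
top bat 0.5220418799956524 -0.04790790291918014 [ 70.25553894 109.04634857] 81.95094299316406
scene white [0.4997 0.1053] [69.2421875  70.68412781]
scene blue [0.5002 0.105 ] [103.19184875 103.86880493]
cross deg -25.05187044587574
scene bat 0.5241611555756118 -0.047845721670946584 [ 72.24521637 108.00208282] 81.75367736816406
gripscene [[ 0.47076991 -0.36728624  0.1       ]]
top orange max 248.0
scene orange max 193.0
```

View pics/gg.png

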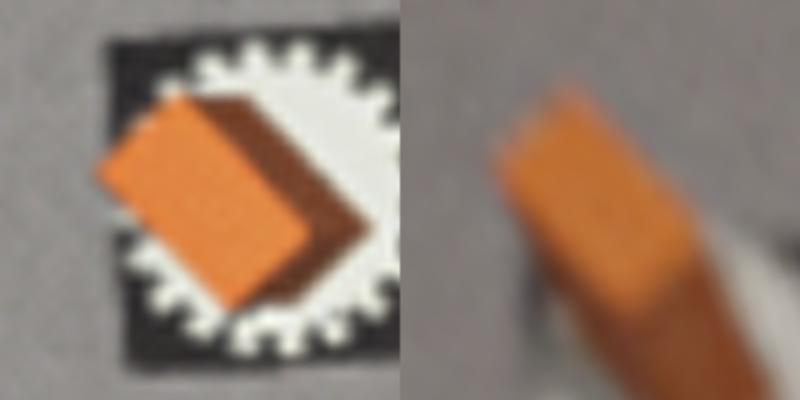

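Results: coupling at (0.500, 0.105) with the cross at -24.9°; battery at (0.522, -0.048). The gear grip is at (0.478, -0.362), with its long axis at 43.5° (both cameras agree to about 0.5 mm).

```bash
cat >> h.py <<'E'
def mv(x,y,z,a=None):
    s=read_state();M=R.from_rotvec(s["orientation"]);m=M.as_matrix();cl=np.degrees(np.arctan2(m[1,1],m[0,1]))
    d=M.inv().apply(np.array([x,y,z])-s["tool_pos"])*100
    ro=0 if a is None else -((a-cl+90)%180-90)
    print("t%.2f"%s["t"],"pos",s["tool_pos"].round(4),"closing %.2f"%cl,"tilt",m[:,2].round(4),"F",np.round(s["force"],1),"op %.4f gf %.1f"%(s["opening"],s["gripper_force"]),"q",s["q"].round(2),"\n  -> shift cm",d.round(2),"roll %.1f"%ro)
E
python3 -c "
from h import *
mv(.5225,-.048,.2,-60);mv(.5225,-.048,.125)"
```

```text
t0.10 pos [ 0.2591 -0.5406  0.2177] closing -64.40 tilt [-5.0e-04  1.5e-03 -1.0e+00] F [ 0.8 -0.4  0.1] op 0.0931 gf 0.0 q [-1.21  0.13  1.49  0.    1.52 -0.09] 
  -> shift cm [ 45.04 -33.04   1.83] roll -4.4
t0.10 pos [ 0.2591 -0.5406  0.2177] closing -64.40 tilt [-5.0e-04  1.5e-03 -1.0e+00] F [ 0.8 -0.4  0.1] op 0.0931 gf 0.0 q [-1.21  0.13  1.49  0.    1.52 -0.09] 
  -> shift cm [ 45.04 -33.03   9.33] roll 0.0
```

play_rows --targets '[22.5, -16.5, 1, 0, 22.5, -16.5, 1, 0, 22.5, -16.5, 1, 0, 22.5, -16.5, 1, 0, 22.5, -16.5, 1, 0, 22.5, -16.5, 1, 0, 22.5, -16.5, 1, 0, 22.5, -16.5, 1, 0]' --grip 0 --grip_force 20

```text
t: 0.77
tool_pos: [0.3927, -0.2904, 0.208]
orientation: [-3.06, -0.702, -0.001]
force: [0.5, 0.9, -0.9]
opening: 0.0443
gripper_force: 0.0
```

play_rows --targets '[22.5, -16.5, 1, 0, 22.5, -16.5, 1, 0, 22.5, -16.5, 1, 0, 22.5, -16.5, 1, 0, 22.5, -16.5, 1, 0, 22.5, -16.5, 1, 0, 22.5, -16.5, 8, 0, 22.5, -16.5, 8, 0]'

```text
t: 1.43
tool_pos: [0.5248, -0.0474, 0.1291]
orientation: [3.061, 0.7, 0.006]
force: [0.1, -1.0, -1.0]
opening: 0.0004
gripper_force: 0.0
```

```bash
python3 -c "
from h import *
mv(.5225,-.048,.108)"
```

```text
t1.43 pos [ 0.5248 -0.0474  0.1291] closing -64.25 tilt [ 4.2e-03 -7.0e-04 -1.0e+00] F [ 0.1 -1.  -1. ] op 0.0004 gf 0.0 q [-0.19 -0.01  1.8   0.    1.35  0.93] 
  -> shift cm [-0.24 -0.05  2.11] roll 0.0
```

play_rows --targets '[-0.2, 0, 2.0, 0, -0.2, 0, 2.2, 0, -0.2, 0, 2.4, 0, -0.2, 0, 2.6, 0, -0.2, 0, 2.8, 0, -0.2, 0, 3.0, 0, -0.2, 0, 3.1, 0, -0.2, 0, 3.2, 0]'

```text
t: 2.1
tool_pos: [0.522, -0.0508, 0.0986]
orientation: [3.062, 0.695, 0.004]
force: [-1.1, -1.0, 5.9]
opening: 0.0006
gripper_force: 3.5
```

play_rows --targets '[0, 0, 0.1, 0, 0, 0, 0.2, 0, 0, 0, 0.3, 0, 0, 0, 0.4, 0, 0, 0, 0.4, 0, 0, 0, 0.4, 0]'

```text
t: 2.6
tool_pos: [0.522, -0.0508, 0.0945]
orientation: [3.062, 0.695, 0.004]
force: [-0.6, -1.3, 5.2]
opening: 0.0004
gripper_force: 2.5
```

play_rows --targets '[0, 0, 0.1, 0, 0, 0, 0.2, 0, 0, 0, 0.3, 0, 0, 0, 0.35, 0, 0, 0, 0.35, 0]'

```text
t: 3.02
tool_pos: [0.5221, -0.0508, 0.0922]
orientation: [3.062, 0.695, 0.004]
force: [-5.9, -0.9, 15.2]
opening: 0.0005
gripper_force: 7.5
```

play_rows --targets '[0, 0, 0.05, 0, 0, 0, 0.05, 0, 0, 0, 0.05, 0]'

```text
t: 3.27
tool_pos: [0.5221, -0.0508, 0.0922]
orientation: [3.062, 0.695, 0.005]
force: [-8.3, -0.5, 18.6]
opening: 0.0001
gripper_force: 9.4
```

```bash
python3 -c "
from h import *
mv(.522,-.05,.20,-46.5);mv(.478,-.3622,.20,-46.5)"
```

```text
t3.27 pos [ 0.5221 -0.0508  0.0922] closing -64.43 tilt [ 0.0032 -0.0013 -1.    ] F [-8.3 -0.5 18.6] op 0.0001 gf 9.4 q [-0.19  0.02  1.84 -0.    1.28  0.93] 
  -> shift cm [  0.05  -0.05 -10.78] roll -17.9
t3.27 pos [ 0.5221 -0.0508  0.0922] closing -64.43 tilt [ 0.0032 -0.0013 -1.    ] F [-8.3 -0.5 18.6] op 0.0001 gf 9.4 q [-0.19  0.02  1.84 -0.    1.28  0.93] 
  -> shift cm [-17.39  26.22 -10.76] roll -17.9
```

play_rows --targets '[0, 0, -4, 0, 0, 0, -8, 0, -2, 3, -10.8, -4, -5, 7, -10.8, -10, -8, 11, -10.8, -15, -11, 16, -10.8, -18, -14, 21, -10.8, -18, -17.4, 26.2, -10.8, -18]' --grip 5.5

```text
t: 3.93
tool_pos: [0.4854, -0.2906, 0.1979]
orientation: [2.915, 1.166, 0.002]
force: [1.7, -0.5, -0.0]
opening: 0.0494
gripper_force: 0.0
```

play_rows --targets '[0, 0, 0, 0, 0, 0, 0, 0, 0, 0, 0, 0]'

```text
t: 4.18
tool_pos: [0.4857, -0.2884, 0.197]
orientation: [-2.918, -1.165, -0.001]
force: [0.4, -0.1, -0.1]
opening: 0.0548
gripper_force: 0.0
```

```bash
python3 -c "
from h import *
mv(.478,-.3622,.13,-46.5)
c=cam('top');t=c['image'];s=cam('scene')['image']
B=cv2.resize(t[235:295,290:375],(600,423),interpolation=2);save('bat.png',B)"
```

```text
t4.18 pos [ 0.4857 -0.2884  0.197 ] closing -46.48 tilt [ 5.e-04  2.e-04 -1.e+00] F [ 0.4 -0.1 -0.1] op 0.0548 gf 0.0 q [-0.63  0.05  1.62  0.    1.48  0.18] 
  -> shift cm [-5.64  4.82  6.7 ] roll 0.0
```

View pics/bat.png

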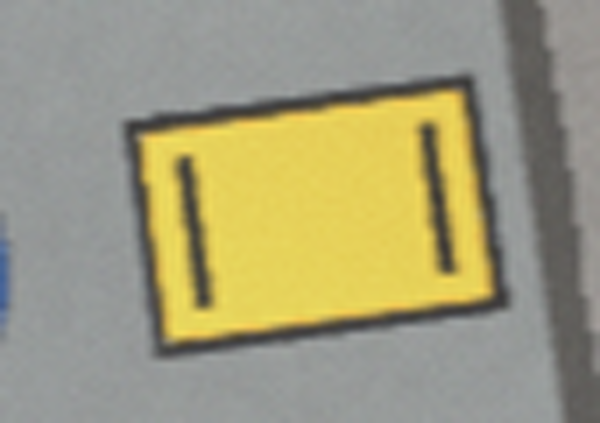

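The battery pack (corners (135,125) to (500,305)) sits evenly inside its black frame, and the force rose hard at z = 92 mm, so it is seated. Now to the gear.

play_rows --targets '[-2, 2, 0, 0, -4, 3.5, 1, 0, -5.6, 4.8, 3, 0, -5.6, 4.8, 5, 0, -5.6, 4.8, 6.7, 0, -5.6, 4.8, 6.7, 0, -5.6, 4.8, 6.7, 0]'

```text
t: 4.87
tool_pos: [0.4782, -0.3598, 0.1288]
orientation: [-2.914, -1.168, 0.002]
force: [-0.5, -0.1, -0.1]
opening: 0.0552
gripper_force: 0.0
```

```bash
python3 -c "
from h import *
mv(.478,-.3622,.061,-46.5)"
```

```text
t4.87 pos [ 0.4782 -0.3598  0.1288] closing -46.30 tilt [-0.0018  0.0018 -1.    ] F [-0.5 -0.1 -0.1] op 0.0552 gf 0.0 q [-0.73  0.19  1.59  0.    1.37  0.08] 
  -> shift cm [-0.18  0.18  6.78] roll 0.2
```

play_rows --targets '[-0.2, 0.2, 0, 0, -0.2, 0.2, 2, 0, -0.2, 0.2, 4, 0, -0.2, 0.2, 5.5, 0, -0.2, 0.2, 6.8, 0, -0.2, 0.2, 6.8, 0, -0.2, 0.2, 6.8, 0]'

```text
t: 5.45
tool_pos: [0.4785, -0.3643, 0.0622]
orientation: [2.917, 1.167, 0.0]
force: [0.1, 0.0, 0.1]
opening: 0.0547
gripper_force: 0.0
```

```bash
python3 -c "
from h import *
mv(.478,-.3622,.061,-46.5)"
```

```text
t5.45 pos [ 0.4785 -0.3643  0.0622] closing -46.37 tilt [ 1.e-04 -1.e-04 -1.e+00] F [0.1 0.  0.1] op 0.0547 gf 0.0 q [-0.74  0.26  1.64  0.    1.25  0.07] 
  -> shift cm [ 0.1  -0.19  0.12] roll 0.1
```

play_rows --targets '[0.1, -0.1, 0.1, 0, 0.1, -0.1, 0.1, 0, 0.1, -0.1, 0.1, 0]'

```text
t: 5.7
tool_pos: [0.479, -0.3634, 0.062]
orientation: [2.915, 1.166, 0.001]
force: [-0.0, 0.2, 0.6]
opening: 0.0551
gripper_force: 0.0
```

play_rows --targets '[0, 0, 0, 0, 0, 0, 0, 0, 0, 0, 0, 0, 0, 0, 0, 0, 0, 0, 0, 0, 0, 0, 0, 0]' --grip 0 --grip_force 40

```text
t: 6.2
tool_pos: [0.4782, -0.363, 0.0606]
orientation: [2.917, 1.167, -0.0]
force: [-0.4, 0.1, -0.0]
opening: 0.0239
gripper_force: 40.0
```

```bash
python3 -c "
from h import *
mv(.478,-.3622,.061,-46.5)"
```

```text
t6.20 pos [ 0.4782 -0.363   0.0606] closing -46.40 tilt [-0. -0. -1.] F [-0.4  0.1 -0. ] op 0.0239 gf 40.0 q [-0.73  0.26  1.64 -0.    1.24  0.08] 
  -> shift cm [ 0.04 -0.07 -0.04] roll 0.1
```

play_rows --targets '[0, 0, -2, 0, 0, 0, -5, 0, 0, 0, -9, 0, 0, 0, -13, 0, 0, 0, -13, 0, 0, 0, -13, 0]'

```text
t: 6.7
tool_pos: [0.4799, -0.3645, 0.1944]
orientation: [2.911, 1.164, 0.005]
force: [-1.2, 0.2, -1.9]
opening: 0.0235
gripper_force: 40.0
```

```bash
python3 -c "
from h import *
mv(.5,.105,.19,-24.9)"
```

```text
t6.70 pos [ 0.4799 -0.3645  0.1944] closing -46.40 tilt [ 0.005  -0.0046 -1.    ] F [-1.2  0.2 -1.9] op 0.0235 gf 40.0 q [-0.73  0.14  1.52 -0.    1.47  0.08] 
  -> shift cm [ 33.83 -32.62   0.24] roll -21.5
```

play_rows --targets '[2, -2, 0, 0, 5, -5, 0, 0, 8, -8, 0, 0, 11, -10.5, 0, 0, 14, -13.5, 0, 0, 17, -16.5, 0, -5, 20, -19, 0, -10, 22, -21, 0, -12]'

```text
t: 7.37
tool_pos: [0.4915, -0.0557, 0.1885]
orientation: [-2.772, -1.472, 0.003]
force: [0.1, 0.5, -0.8]
opening: 0.0241
gripper_force: 40.0
```

```bash
python3 -c "
from h import *
mv(.5,.105,.19,-24.9)"
```

```text
t7.37 pos [ 0.4915 -0.0557  0.1885] closing -34.05 tilt [-0.0029  0.0016 -1.    ] F [ 0.1  0.5 -0.8] op 0.0241 gf 40.0 q [-0.22 -0.14  1.81  0.    1.47  0.38] 
  -> shift cm [13.8  -8.29 -0.13] roll -9.1
```

play_rows --targets '[3, -2, 0, -3, 6, -3.5, 0, -6, 9, -5.5, 0, -9, 11.5, -7, 0, -9, 13.5, -8, 0, -9, 13.7, -8.2, 0, -9, 13.7, -8.2, 0, -9, 13.7, -8.2, 0, -9]'

```text
t: 8.03
tool_pos: [0.5016, 0.0997, 0.1891]
orientation: [-2.654, -1.679, 0.004]
force: [0.2, -1.2, -2.5]
opening: 0.0236
gripper_force: 40.0
```

play_rows --targets '[0, 0, 0, 0, 0, 0, 0, 0, 0, 0, 0, 0, 0, 0, 0, 0]'

```text
t: 8.37
tool_pos: [0.5026, 0.0994, 0.1906]
orientation: [2.656, 1.677, 0.0]
force: [-0.1, -0.1, -1.1]
opening: 0.0238
gripper_force: 40.0
```

```bash
python3 -c "
from h import *
mv(.5,.105,.142,-24.9)
a=cam('top');b=cam('scene')
import pickle;pickle.dump((a,b),open('c1.pkl','wb'))
p=w2p(b,[[.5,.105,.16]])[0].astype(int);print(p)
T=a['image'];q=w2p(a,[[.5,.105,.16]])[0].astype(int);print(q)
f=lambda I,p:cv2.resize(I[p[1]-40:p[1]+40,p[0]-27:p[0]+27],(399,590),interpolation=2)
save('held.png',np.hstack([f(b['image'],p),f(T,q)]))"
```

```text
t8.37 pos [0.5026 0.0994 0.1906] closing -25.48 tilt [ 1.e-04 -1.e-04 -1.e+00] F [-0.1 -0.1 -1.1] op 0.0238 gf 40.0 q [ 0.1  -0.09  1.77 -0.    1.47  0.54] 
  -> shift cm [ 0.4  -0.47  4.86] roll -0.6
[355 203]
[264 273]
```

View pics/held.png

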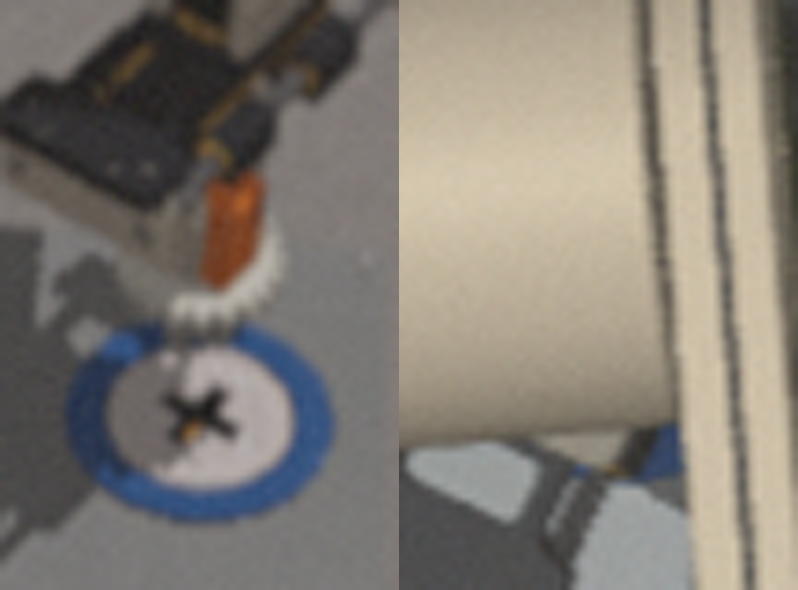

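The scene view shows the gear held upright over the coupling, with its disc at about (215,300) and the cross at (200,410) in the crop. The arm hides it from the top camera. I fine-align just above the mouth.

play_rows --targets '[0.4, -0.5, 1, 0.5, 0.4, -0.5, 2.5, 0.5, 0.4, -0.5, 3.8, 0.5, 0.4, -0.5, 3.8, 0.5, 0.4, -0.5, 3.8, 0.5, 0.4, -0.5, 3.8, 0.5]'

```text
t: 8.97
tool_pos: [0.4997, 0.106, 0.1527]
orientation: [-2.663, -1.667, 0.0]
force: [-0.3, 0.1, -1.2]
opening: 0.024
gripper_force: 40.0
```

```bash
python3 -c "
from h import *
mv(.5,.105,.142,-24.9)"
```

```text
t8.97 pos [0.4997 0.106  0.1527] closing -25.90 tilt [-1.e-04 -0.e+00 -1.e+00] F [-0.3  0.1 -1.2] op 0.0240 gf 40.0 q [ 0.11 -0.07  1.82 -0.    1.4   0.56] 
  -> shift cm [-0.08  0.07  1.07] roll -1.0
```

play_rows --targets '[-0.05, 0.05, 0.3, -1, -0.05, 0.05, 0.6, -1, -0.05, 0.05, 0.9, -1, -0.05, 0.05, 1.2, -1, -0.05, 0.05, 1.4, -1, -0.05, 0.05, 1.5, -1]'

```text
t: 9.47
tool_pos: [0.4999, 0.1052, 0.1372]
orientation: [-2.648, -1.69, 0.0]
force: [-0.1, 0.2, -1.0]
opening: 0.0236
gripper_force: 40.0
```

```bash
python3 -c "
from h import *
mv(.5,.105,.132,-24.9)"
```

```text
t9.47 pos [0.4999 0.1052 0.1372] closing -24.91 tilt [-2.e-04 -1.e-04 -1.e+00] F [-0.1  0.2 -1. ] op 0.0236 gf 40.0 q [ 0.11 -0.06  1.83 -0.    1.37  0.54] 
  -> shift cm [-0.01  0.02  0.52] roll -0.0
```

The stem is already 5 mm into the slot with no side force. I continue down.

play_rows --targets '[0, 0, 0.3, 0, 0, 0, 0.7, 0, 0, 0, 1.1, 0, 0, 0, 1.5, 0, 0, 0, 1.9, 0, 0, 0, 2.2, 0, 0, 0, 2.4, 0, 0, 0, 2.4, 0]'

```text
t: 10.13
tool_pos: [0.5001, 0.1054, 0.1136]
orientation: [2.648, 1.69, 0.001]
force: [-0.1, -0.4, 6.2]
opening: 0.0239
gripper_force: 40.0
```

play_rows --targets '[0, 0, 0.2, 0, 0, 0, 0.4, 0, 0, 0, 0.6, 0, 0, 0, 0.7, 0, 0, 0, 0.8, 0, 0, 0, 0.8, 0]'

```text
t: 10.63
tool_pos: [0.5002, 0.1054, 0.1065]
orientation: [2.648, 1.69, 0.001]
force: [-4.0, -0.5, 10.4]
opening: 0.0239
gripper_force: 40.0
```

play_rows --targets '[0, 0, 0.1, 0, 0, 0, 0.1, 0, 0, 0, 0.1, 0, 0, 0, 0.1, 0]'

```text
t: 10.97
tool_pos: [0.5002, 0.1054, 0.1065]
orientation: [2.648, 1.69, 0.001]
force: [-8.4, -0.6, 17.5]
opening: 0.0242
gripper_force: 40.0
```

```bash
python3 -c "
from h import *
mv(.5,.105,.1066,-24.9)
b=cam('scene')
p=w2p(b,[[.5,.105,.1]])[0].astype(int)
save('home.png',cv2.resize(b['image'][p[1]-40:p[1]+40,p[0]-50:p[0]+50],(700,560),interpolation=2))"
```

```text
t10.97 pos [0.5002 0.1054 0.1065] closing -24.90 tilt [ 7.e-04  1.e-04 -1.e+00] F [-8.4 -0.6 17.5] op 0.0242 gf 40.0 q [ 0.11 -0.03  1.86 -0.    1.31  0.54] 
  -> shift cm [-0.04 -0.01 -0.01] roll 0.0
```

View pics/home.png

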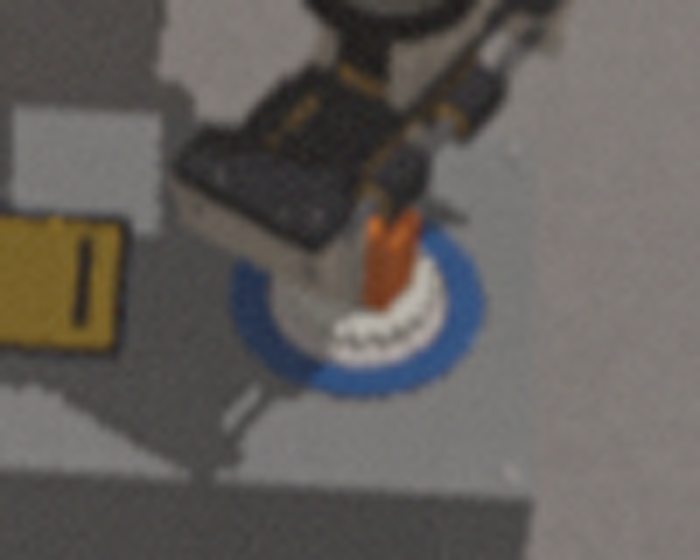

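The picture shows the gear's disc flat on the coupling and centred in the blue collar at about (360,310). The hard stop showed at z = 106.5 mm, with 17.5 N of push and the grip holding. I hand in.

```bash
python3 -c "
from h import *
print(workorder.close_job())"
```

```text
the job is handed in; nothing more can be done
None
```

The job is handed in: the battery pack is pressed flush, and the middle-sized gear is meshed and held home in the coupling with about 17 N of push and a 40 N grip; the hand-in returned no verdict.

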